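Unlatch the clip nest for a changeover

TASK

The assembly base is being changed over to another clip, so take out the nest that is fitted in it: push it straight down until its push-to-release latch lets go and it springs up, then pull it free and stand it upright in the empty grey tray. Set it down on the tray's floor rather than dropping it, and leave the other things on the bench where they lie.

Things in the scene. Friction and masses are not known exactly. Their poses are not given: they have to be found in the camera images.
- base: Fixed dark steel base holding the nest: block 108 x 76 mm, 70 mm high, on a 10 mm foot plate with four screws. Origin on the bench below the middle of its pocket; x along its length, y across, z up. The block's flat top spans x -48 to +60 and y -38 to +38 mm about it, the foot plate x -66 to +78 mm.
- base_mouth (a point): Centre of the pocket's mouth, level with the block's top, 70 mm above the base's origin. The pocket is 66 mm (x) by 46 mm (y). Locked, the nest's metal body stands 12 mm above this and its boss 22 mm; sprung up, the body stands 36 mm above it and is guided by the pocket for 22 mm more.
- nest_mid (a point): Centre of the fitted nest, 34 mm above its underside: a loose aluminium block 64 mm (x) by 44 mm (y) by 58 mm high with flat upright sides, plus a boss on top (68 mm in all); about 0.26 kg; x, y along the base's. Locked, it cannot be pulled out. Sprung up, it stands in the pocket and can be gripped by its long sides, 44 mm apart in y, and lifted straight up.
- nest_boss (a point): Centre of the flat top of the nest's grey plastic boss, where it is pushed; the boss is 40 mm (x) by 26 mm (y), round ended, 10 mm high, in the middle of the nest. Locked, its top is 92 mm (within 2) above the base's origin. Pushing it fully in takes 9 to 15 N.
- ejector (a joint): Height of the spring plate under the nest, m, along z: about 0 (within 0.0015) nest locked, negative when pushed in, +0.024 sprung up. The latch is a push-push one: push the nest in 7.5 to 10 mm (hard stop at 10), let it up, and the spring raises it 24 mm, following whatever pushed it. A shorter push leaves it locked; another full push from the raised height locks it again.
- tray: Loose open tray of grey painted sheet steel, 125 mm (x) by 170 mm (y), 22 mm high, walls and floor 3 mm thick, 0.9 kg, empty. Origin at the centre of its underside, z up.
- spare_nest_mid (a point): Centre, 34 mm above its underside, of the other nest, which stands loose on the bench to the robot's right: same body, but its boss is 56 mm long. Leave it.
- calliper: Slide calliper lying on the bench at the far left, 225 mm long, 73 mm wide, 11 mm high; origin below its middle. Leave it.
- hex_key: Bent hex key lying on the bench at the left, 98 x 33 x 7 mm; origin below its middle. Leave it.
- clip_a: Black moulded clip lying on the bench at the right, 47 x 74 x 31 mm; origin below its middle. Leave it.
Mind the look-alikes: they are no part of the job. Leave any green or yellow look-alike of the part that bears nest_mid alone.

How it is judged:
By the outcome, as a careful person would: the job done as asked, in the order asked, and still so for the second after the job is handed in, with the robot touching nothing.
It also fails if it takes over 54 s, if anything falls off the work surface, if the arm or the gripper's body presses on something with over 40 N, if the wrist force passes 120 N, or if a joint passes its speed limit or range.

ROBOT

A 7-joint arm with a two-finger parallel gripper is mounted at the origin on a cart in front of the work surface, level with it; the furniture and walls round the work are solid. World frame = base frame: x ahead of the robot, y to its left, z up, the work surface at z = 0. Lengths are in m, angles in rad, forces in N, time in s.
With the tool pointing down it reaches from about 0.35 to 0.9 m from the base axis. Payload 19.9 kg.
Tool frame: the origin (TCP) lies on the centre line of the jaws, within the pads' length; the fingertips stand 25 mm ahead of it and the grasp point (between the pads) lies 6 mm ahead of it; z points along the fingers, y is the line along which they close (so a half turn about z gives the same grasp; the last joint's range is limited). The gripper opens to 94 mm and grips with 3 to 60 N. Pads are 16 mm wide; open, the fingers measure 119 mm over their backs; the gripper's body (75 mm by 177 mm) begins 78 mm behind the grasp point.
Start: joints at [1.218, 0.417, -0.01, 1.614, 0.005, 1.111, -0.053], TCP at [0.192, -0.595, 0.23] pointing down, gripper open.
Joint ranges: [-2.81, 2.81], [-0.39, 2.02], [-1.27, 1.25], [0.06, 2.57], [-1.19, 4.33], [0.19, 2], [-2.82, 2.82]. Speed limits (rad/s): [1.89, 1.89, 2.39, 2.39, 3.01, 3.01, 3.01].

INTERFACE

Orientations are given as a unit quaternion [x, y, z, w].
In Python, from cell import env gives the robot as it stands.
- The arm moves only by the tool play_rows, never from a script. Its argument "increments" is a list of rows, each an object of numbers: "x", "y", "z": the shift along the tool's x, y, z scaled (see below); "roll": the turn about the tool's z scaled (see below). In form: [{"x": .., "y": .., "z": .., "roll": ..}, ...]. A call has 1 to 12 rows; each row shifts and turns the commanded pose from where the row before left it, along the tool's axes as they then stand; what a row does not reach is not made up. The controller multiplies each number of a shift by 0.02 m and each number of a turn by 6 degrees. A row lasts 1/8 s, in which the tool goes at most 62.5 mm and 10.7 degrees, less where a joint would pass 70% of its speed; a pose out of reach is approached as far as the arm can. A call with a number of a shift or a turn outside -1 to 1 is refused whole. A call with a gripper value outside its range is refused whole. "grip" is the opening, from -1 (shut) to 1 (fully open), set as the call begins (left out, the last holds). The fingers move at their own pace and stop on an object; "grip_force" is the grip in N (left out, the last holds). Time passes only in rows, so rows that do not move let the fingers close. It gives the time, the measured TCP pose, the force, the opening and the grip force at its end, in the units of the state.
- env.get_state(): the state, without advancing time (a new reading comes with each control period).
- env.snapshot(name): name is "scene" or "top" or "wrist"; returns a dict with "image" (420x560x3 uint8, red, green, blue), "mtx" (3x3 intrinsics, pixels), "rvec" (rotation vector, rad) and "tvec" (3), from world to camera coordinates, as OpenCV has them; the wrist camera has in their place "hand_eye" (4x4, takes a point from camera to tool coordinates, whose origin is the TCP and whose axes are the flange's). Camera axes: x right, y down, z forward; pixel columns grow to the right and rows downward; lengths in m; the calibration is good to about 2 mm. A picture is of the moment at which its call begins: read the wrist's pose just before it. There is no depth.
- env.close_job(): hands the job in; it is judged then, once.
The state is a dict: "clock": time; "q": joint angles; "joint_vel": joint speeds; "joint_efforts": joint torques, N m; "tcp_pos": TCP position; "tcp_rot": TCP orientation; "contact_force": force on the tool from outside, world axes, zero at the start; "ft_torque": the same for the moment, N m; "gripper_width": finger opening in m; "gripper_force": force on a finger pad.
Only numpy, scipy, OpenCV 4.12 (cv2) and the standard library are available. Lean on these libraries where they do the work, as an engineer would, in place of code of your own. Each camera call takes 0.05 s, during which the arm holds its last target. There are 200 camera calls.

## Working session

There is one attempt and no reset: what is moved stays moved. The work goes in short steps, Python scripts to look and compute and a tool call to move; the robot and the scene stay as the last step left them, time stands still between calls to the robot, and variables do not carry over. Pictures are saved under pics/ and viewed, at most 10 in all, crops included, and the job is handed in when it is done.

Besides the shell and the picture viewer there is one more tool, called after "Request:" in YAML: its name, and indented under it one key for each argument. play_rows: Moves the arm, as the interface text tells. Shifts and turns lie within -1 to 1; 1 stands for 0.02 m of shift or 6 degrees of turn. Its arguments: {"type":"object","properties":{"increments":{"type":"array","items":{"type":"object","properties":{"x":{"type":"number","minimum":-1,"maximum":1},"y":{"type":"number","minimum":-1,"maximum":1},"z":{"type":"number","minimum":-1,"maximum":1},"roll":{"type":"number","minimum":-1,"maximum":1}}}},"grip":{"type":"number"},"grip_force":{"type":"number"}},"required":["increments"]}

```bash
mkdir -p pics; cat > h.py <<'E'
import numpy as np, cv2
from cell import env
def snap(n,f):
    s=env.snapshot(n); cv2.imwrite('pics/'+f,cv2.cvtColor(s['image'],cv2.COLOR_RGB2BGR)); 
    np.savez('pics/'+f[:-4]+'.npz',**{k:v for k,v in s.items() if k!='image'}); return s
def ray(f,u,v,z):
    s=np.load('pics/'+f+'.npz'); R=cv2.Rodrigues(s['rvec'])[0]; t=s['tvec'].ravel()
    d=R.T@np.linalg.inv(s['mtx'])@[u,v,1]; c=-R.T@t
    return c+d*(z-c[2])/d[2]
E
python3 - <<'E'
from h import *
snap('scene','scene1.png'); snap('top','top1.png')
s=env.get_state(); print(s['tcp_pos'],s['tcp_rot'],s['contact_force'],s['gripper_width'])
E
```

```text
[ 0.19162217 -0.59454842  0.22987772] [ 9.87869242e-01  1.55286917e-01 -1.33748332e-04 -5.61747758e-04] [ 0.04387193  0.18660739 -0.76687937] 0.09397189998221796
```

View pics/top1.png

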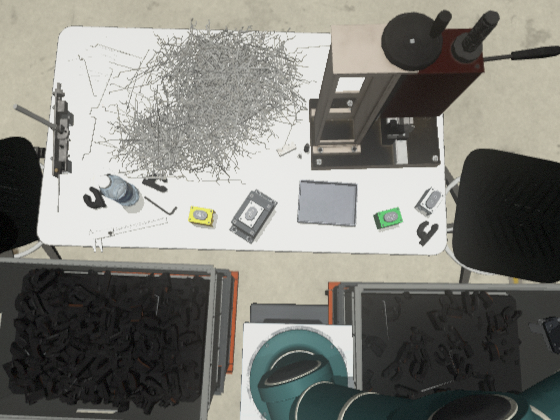

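View pics/scene1.png

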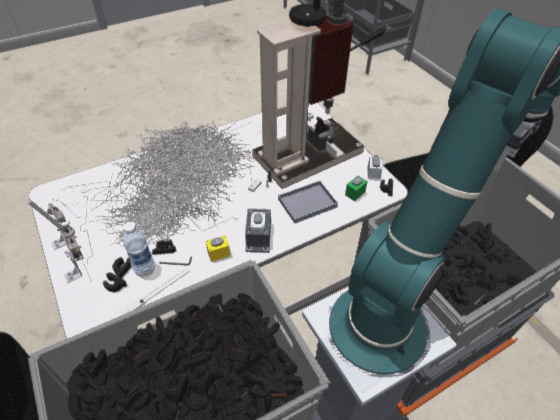

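The top view shows the base with its nest at about (252,213) and the tray at (327,203). The spare nest is at (428,200), with a green look-alike at (388,217) and a yellow one at (201,215). I'll enlarge the part around the base and tray.

```bash
python3 - <<'E'
from h import *
im=cv2.imread('pics/top1.png')[170:250,222:366]
cv2.imwrite('pics/c1.png',cv2.resize(im,None,fx=5.5,fy=5.5,interpolation=cv2.INTER_CUBIC))
E
```

```text
(no output)
```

View pics/c1.png

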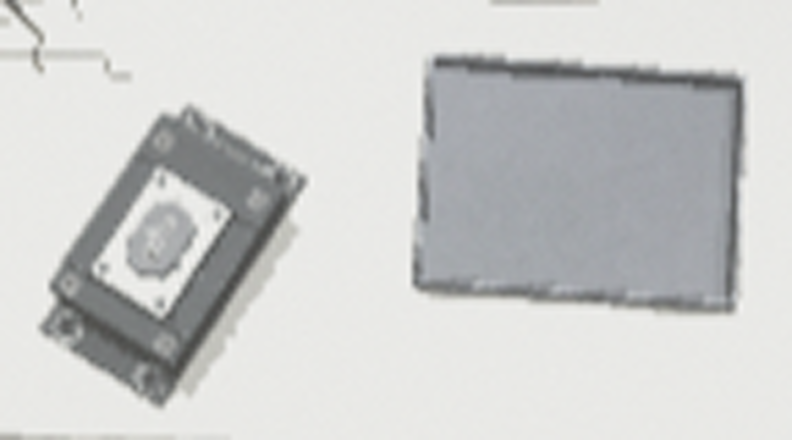

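```bash
python3 - <<'E'
from h import *
P=lambda a,z:ray('top1',222+(a[0]+.5)/5.5-.5,170+(a[1]+.5)/5.5-.5,z)
N=[P(a,.082) for a in [(158,168),(232,210),(172,317),(93,270)]]
T=[P(a,.022) for a in [(432,60),(742,76),(733,308),(416,288)]]
for n in N+T: print(n.round(4))
print('nest',np.mean(N,0),'boss',P((160,240),.092),'tray',np.mean(T,0))
d=(N[0]-N[3])+(N[1]-N[2]); print('long axis deg',np.degrees(np.arctan2(d[1],d[0])))
d=(T[1]-T[0])+(T[2]-T[3]); print('tray y axis deg',np.degrees(np.arctan2(d[1],d[0])))
from scipy.spatial.transform import Rotation as R
print(R.from_quat(env.get_state()['tcp_rot']).as_matrix().round(3)); print(env.snapshot('wrist')['hand_eye'].round(4),)
E
```

```text
[0.4858 0.1475 0.082 ]
[0.4654 0.1095 0.082 ]
[0.4105 0.1377 0.082 ]
[0.4331 0.1781 0.082 ]
[0.5582 0.0078 0.022 ]
[ 0.554  -0.1573  0.022 ]
[ 0.4297 -0.1525  0.022 ]
[0.4358 0.0139 0.022 ]
nest [0.44870257 0.1431922  0.082     ] boss [0.44777172 0.14448767 0.092     ] tray [ 0.49440124 -0.07204586  0.022     ]
long axis deg -28.704297603277062
tray y axis deg -91.78496404308127
[[ 0.952  0.307 -0.   ]
 [ 0.307 -0.952  0.001]
 [-0.    -0.001 -1.   ]]
[[ 5.000e-04 -9.694e-01 -2.457e-01  7.070e-02]
 [ 1.000e+00  6.000e-04 -3.000e-04 -1.000e-04]
 [ 5.000e-04 -2.457e-01  9.694e-01 -1.536e-01]
 [ 0.000e+00  0.000e+00  0.000e+00  1.000e+00]]
```

Request:
play_rows:
  increments:
    - {"x":1,"y":-1}
    - {"x":1,"y":-1}
    - {"x":1,"y":-1}
    - {"x":1,"y":-1}
    - {"x":1,"y":-1}
    - {"x":1,"y":-1}
    - {"x":1,"y":-1}
    - {"x":1,"y":-1}
    - {"x":1,"y":-1}
    - {"x":1,"y":-1}
    - {"x":1,"y":-1}
    - {"x":1,"y":-1}
  grip: -1

```text
invalid input at $.increments[0]: expected keys x, y, z, roll
```

Request:
play_rows:
  increments:
    - {"x":0.6,"y":-1}
    - {"x":0.6,"y":-1}
    - {"x":0.6,"y":-1}
    - {"x":0.6,"y":-1}
    - {"x":0.6,"y":-1}
    - {"x":0.6,"y":-1}
    - {"x":0.6,"y":-1}
    - {"x":0.6,"y":-1}
    - {"x":0.6,"y":-1}
    - {"x":0.6,"y":-1}
    - {"x":0.6,"y":-1}
    - {"x":0.6,"y":-1}

```text
invalid input at $.increments[0]: expected keys x, y, z, roll
```

```bash
python3 -c "
from h import *
s=env.get_state();print(s['clock'],s['q'],s['tcp_pos'])"
```

```text
0.15 [ 1.21748433  0.4178592  -0.0102866   1.61399092  0.00472132  1.11070162
 -0.05299158] [ 0.19164308 -0.59463254  0.22997403]
```

All four keys are needed in every row.

Request:
play_rows:
  increments:
    - {"x":1,"y":-1,"z":0,"roll":0}
    - {"x":1,"y":-1,"z":0,"roll":0}
    - {"x":1,"y":-1,"z":0,"roll":0}
    - {"x":1,"y":-1,"z":0,"roll":0}
    - {"x":1,"y":-1,"z":0,"roll":0}
    - {"x":1,"y":-1,"z":0,"roll":0}
    - {"x":1,"y":-1,"z":0,"roll":0}
    - {"x":1,"y":-1,"z":0,"roll":0}
    - {"x":1,"y":-1,"z":0,"roll":0}
    - {"x":1,"y":-1,"z":0,"roll":0}
    - {"x":1,"y":-1,"z":0,"roll":0}
    - {"x":1,"y":-1,"z":0,"roll":0}
  grip: -1

```text
clock: 1.65
tcp_pos: [0.3468, -0.2919, 0.2304]
tcp_rot: [0.988, 0.155, -0.0, -0.0]
contact_force: [0.2, -0.9, -0.6]
gripper_width: 0.0003
gripper_force: 0.0
```

```bash
python3 -c "
from h import *
s=env.get_state();print(s['clock'],s['q'],s['tcp_pos'])"
```

```text
1.65 [ 0.8278746   0.11440328 -0.2099532   2.01563999  0.02809068  1.01444006
 -0.65459114] [ 0.34677814 -0.29188811  0.23037318]
```

Request:
play_rows:
  increments:
    - {"x":0.6,"y":-1,"z":0,"roll":0}
    - {"x":0.6,"y":-1,"z":0,"roll":0}
    - {"x":0.6,"y":-1,"z":0,"roll":0}
    - {"x":0.6,"y":-1,"z":0,"roll":0}
    - {"x":0.6,"y":-1,"z":0,"roll":0}
    - {"x":0.6,"y":-1,"z":0,"roll":0}
    - {"x":0.6,"y":-1,"z":0,"roll":0}
    - {"x":0.6,"y":-1,"z":0,"roll":0}
    - {"x":0.6,"y":-1,"z":0,"roll":0}
    - {"x":0.6,"y":-1,"z":0,"roll":0}
    - {"x":0.6,"y":-1,"z":0,"roll":0}
    - {"x":0.6,"y":-1,"z":0,"roll":0}

```text
clock: 3.15
tcp_pos: [0.41, -0.0195, 0.2304]
tcp_rot: [0.988, 0.155, -0.0, 0.0]
contact_force: [-0.2, -0.3, 0.2]
gripper_width: 0.0005
gripper_force: 0.0
```

Request:
play_rows:
  increments:
    - {"x":0.6,"y":-1,"z":0,"roll":0}
    - {"x":0.6,"y":-1,"z":0,"roll":0}
    - {"x":0.6,"y":-1,"z":0,"roll":0}
    - {"x":0.6,"y":-1,"z":0,"roll":0}
    - {"x":0.6,"y":-1,"z":0,"roll":0}
    - {"x":0.6,"y":-1,"z":0,"roll":0}
    - {"x":0.6,"y":-1,"z":0,"roll":0}

```text
clock: 4.03
tcp_pos: [0.447, 0.1395, 0.2304]
tcp_rot: [0.988, 0.155, -0.0, 0.0]
contact_force: [1.0, -0.6, 0.5]
gripper_width: 0.0003
gripper_force: 0.0
```

Request:
play_rows:
  increments:
    - {"x":0,"y":0,"z":0,"roll":1}
    - {"x":0,"y":0,"z":0,"roll":1}
    - {"x":0,"y":0,"z":0,"roll":1}
    - {"x":0,"y":0,"z":0,"roll":1}
    - {"x":0,"y":0,"z":0,"roll":1}
    - {"x":0,"y":0,"z":0,"roll":1}
    - {"x":0,"y":0,"z":0,"roll":1}
    - {"x":0,"y":0,"z":0,"roll":0.8}
    - {"x":0,"y":0,"z":0,"roll":0}

```text
clock: 5.15
tcp_pos: [0.4469, 0.1388, 0.2304]
tcp_rot: [0.968, -0.25, -0.0, 0.0]
contact_force: [-0.1, 0.7, 0.0]
gripper_width: 0.0006
gripper_force: 0.0
```

```bash
python3 -c "
from h import *
s=env.get_state();print(s['clock'],s['q'],s['tcp_pos'],s['tcp_rot'])
w=snap('wrist','w1.png');np.savez('pics/w1s.npz',p=s['tcp_pos'],q=s['tcp_rot'])"
```

```text
5.15 [ 0.14678978  0.16883624 -0.56393159  1.97445683  0.10511889  1.02672214
 -2.5406243 ] [0.44687843 0.13880332 0.23039159] [ 9.68346164e-01 -2.49611088e-01 -9.64020644e-05  4.84334610e-05]
```

View pics/w1.png

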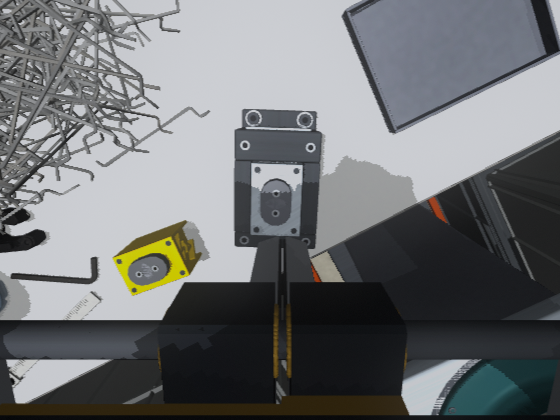

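The wrist view shows the nest's body corners at (251,163) and (303,163), its bottom corners at about (249,238) and (304,238), and the boss centre at (275.5,202.5). The base looks almost square with the tool.

```bash
cat >> h.py <<'E'
from scipy.spatial.transform import Rotation as Rot
def wray(f,u,v,z):
    s=np.load('pics/'+f+'.npz'); p=np.load('pics/'+f+'s.npz'); H=s['hand_eye']; R=Rot.from_quat(p['q']).as_matrix()
    d=R@H[:3,:3]@np.linalg.inv(s['mtx'])@[u,v,1]; c=p['p']+R@H[:3,3]
    return c+d*(z-c[2])/d[2]
E
python3 - <<'E'
from h import *
R=Rot.from_quat(np.load('pics/w1s.npz')['q']).as_matrix(); p=np.load('pics/w1s.npz')['p']
for u,v,z in [(251,163,.082),(303,163,.082),(304,238,.082),(249,238,.082),(275.5,202.5,.092),(235,130,.07),(321,130,.07)]:
    w=wray('w1',u,v,z); print(w.round(4),'tool mm',(R.T@(w-p)*1e3).round(1))
im=cv2.imread('pics/w1.png')[105:255,210:340]
cv2.imwrite('pics/c2.png',cv2.resize(im,None,fx=4,fy=4,interpolation=cv2.INTER_CUBIC))
E
```

```text
[0.4875 0.1461 0.082 ] tool mm [ 32.1 -26.1 148.4]
[0.4663 0.1076 0.082 ] tool mm [ 32.1  17.9 148.4]
[0.4069 0.1383 0.082 ] tool mm [-34.7  19.8 148.4]
[0.4305 0.1812 0.082 ] tool mm [-34.8 -29.2 148.4]
[0.4496 0.1434 0.092 ] tool mm [  0.2  -5.3 138.4]
[0.5179 0.1456 0.07  ] tool mm [ 58.9 -40.2 160.4]
[0.4822 0.0809 0.07  ] tool mm [ 58.9  33.6 160.4]
```

View pics/c2.png

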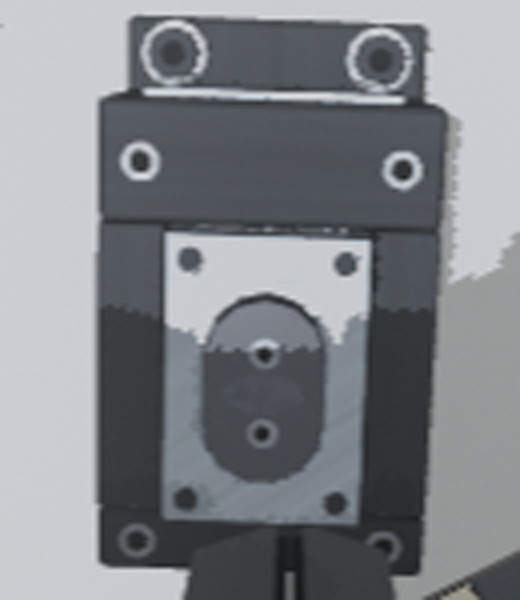

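```bash
python3 - <<'E'
from h import *
z=np.load('pics/w1s.npz');R=Rot.from_quat(z['q']).as_matrix(); p=z['p']
Q=[]
for u,v in [(165,232),(371,238),(361,523),(163,520)]:
    w=wray('w1',210+(u+.5)/4-.5,105+(v+.5)/4-.5,.082); Q.append(R.T@(w-p)*1e3); print(Q[-1].round(1))
Q=np.array(Q); print(Q.mean(0)); d=Q[0]+Q[1]-Q[2]-Q[3]; print('axis in tool deg',np.degrees(np.arctan2(d[1],d[0])))
d=Q[1]+Q[2]-Q[0]-Q[3]; print(np.degrees(np.arctan2(d[1],d[0]))-90)
B=[]
for u,v in [(100,98),(446,110),(418,572),(98,566)]:
    w=wray('w1',210+(u+.5)/4-.5,105+(v+.5)/4-.5,.07); B.append(R.T@(w-p)*1e3); print(B[-1].round(1))
B=np.array(B); d=B[0]+B[1]-B[2]-B[3]; print(B.mean(0),np.degrees(np.arctan2(d[1],d[0])))
d=B[1]+B[2]-B[0]-B[3]; print(np.degrees(np.arctan2(d[1],d[0]))-90)
E
```

```text
[ 32.4 -26.2 148.4]
[ 31.1  17.3 148.4]
[-32.3  16.1 148.4]
[-31.6 -27.9 148.4]
[-8.69167734e-02 -5.17116759e+00  1.48390878e+02]
axis in tool deg 1.3836983391251179
1.2594770717427224
[ 59.6 -40.5 160.4]
[ 57.1  33.8 160.4]
[-48.4  30.1 160.4]
[-47.  -44.4 160.4]
[  5.35120499  -5.27165461 160.38998054] 2.027647788871553
1.511788505630733
```

Request:
play_rows:
  increments:
    - {"x":0,"y":-0.26,"z":1,"roll":0.25}
    - {"x":0,"y":0,"z":1,"roll":0}
    - {"x":0,"y":0,"z":1,"roll":0}
    - {"x":0,"y":0,"z":1,"roll":0}
    - {"x":0,"y":0,"z":1,"roll":0}
    - {"x":0,"y":0,"z":0.3,"roll":0}
    - {"x":0,"y":0,"z":0,"roll":0}

```text
clock: 6.08
tcp_pos: [0.4494, 0.1435, 0.1246]
tcp_rot: [0.965, -0.262, -0.0, -0.0]
contact_force: [-0.2, -0.3, 0.6]
gripper_width: 0.0007
gripper_force: 0.0
```

Request:
play_rows:
  increments:
    - {"x":0,"y":0,"z":0.15,"roll":0}
    - {"x":0,"y":0,"z":0.15,"roll":0}
    - {"x":0,"y":0,"z":0.15,"roll":0}
    - {"x":0,"y":0,"z":0,"roll":0}

```text
clock: 6.58
tcp_pos: [0.4494, 0.1437, 0.1156]
tcp_rot: [0.965, -0.262, -0.0, -0.0]
contact_force: [-3.2, 1.1, 7.1]
gripper_width: 0.0003
gripper_force: 3.3
```

Contact. I'll carry on in small steps.

Request:
play_rows:
  increments:
    - {"x":0,"y":0,"z":0.15,"roll":0}
    - {"x":0,"y":0,"z":0.1,"roll":0}
    - {"x":0,"y":0,"z":0,"roll":0}

```text
clock: 6.95
tcp_pos: [0.4494, 0.1438, 0.1107]
tcp_rot: [0.965, -0.262, 0.0, -0.0]
contact_force: [-3.1, 1.3, 7.0]
gripper_width: 0.0005
gripper_force: 3.7
```

Request:
play_rows:
  increments:
    - {"x":0,"y":0,"z":0.1,"roll":0}
    - {"x":0,"y":0,"z":0,"roll":0}

```text
clock: 7.2
tcp_pos: [0.4494, 0.1438, 0.1087]
tcp_rot: [0.965, -0.262, 0.0, -0.0]
contact_force: [-2.9, 2.2, 8.1]
gripper_width: 0.0008
gripper_force: 3.8
```

Request:
play_rows:
  increments:
    - {"x":0,"y":0,"z":0.05,"roll":0}
    - {"x":0,"y":0,"z":0,"roll":0}

```text
clock: 7.45
tcp_pos: [0.4495, 0.1437, 0.1077]
tcp_rot: [0.965, -0.262, 0.0, -0.0]
contact_force: [-2.9, 0.8, 8.0]
gripper_width: 0.0004
gripper_force: 3.9
```

Request:
play_rows:
  increments:
    - {"x":0,"y":0,"z":0.05,"roll":0}
    - {"x":0,"y":0,"z":0,"roll":0}

```text
clock: 7.7
tcp_pos: [0.4495, 0.1438, 0.1072]
tcp_rot: [0.965, -0.262, 0.0, -0.0]
contact_force: [-8.5, 0.1, 20.9]
gripper_width: 0.0
gripper_force: 10.3
```

The force jumped to 21 N, so the nest is at the hard stop. I'll let it up.

Request:
play_rows:
  increments:
    - {"x":0,"y":0,"z":-0.3,"roll":0}
    - {"x":0,"y":0,"z":-0.3,"roll":0}
    - {"x":0,"y":0,"z":-0.4,"roll":0}
    - {"x":0,"y":0,"z":-0.5,"roll":0}
    - {"x":0,"y":0,"z":-0.5,"roll":0}
    - {"x":0,"y":0,"z":-1,"roll":0}
    - {"x":0,"y":0,"z":-1,"roll":0}
    - {"x":0,"y":0,"z":-1,"roll":0}
    - {"x":0,"y":0,"z":0,"roll":0}

```text
clock: 8.82
tcp_pos: [0.4502, 0.1434, 0.2078]
tcp_rot: [0.965, -0.263, 0.001, -0.0]
contact_force: [0.5, -0.1, -0.4]
gripper_width: 0.0003
gripper_force: 0.0
```

```bash
python3 -c "
from h import *
s=env.get_state();print(s['clock'],s['tcp_pos'],s['contact_force'])
w=snap('wrist','w2.png');np.savez('pics/w2s.npz',p=s['tcp_pos'],q=s['tcp_rot'])"
```

```text
8.825 [0.45016117 0.14342888 0.20781836] [ 0.45716613 -0.09741876 -0.42231976]
```

View pics/w2.png

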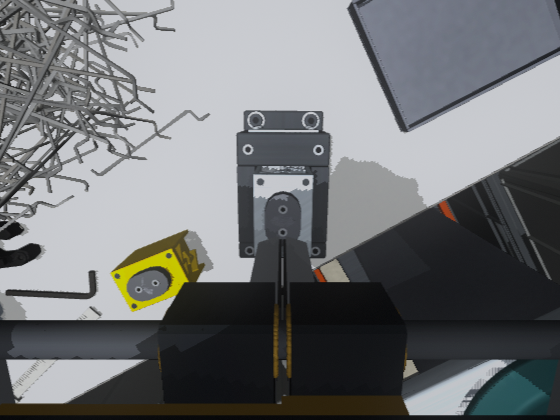

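The nest's far edge is at (253,174)–(313,174). I'll use its apparent width to check the height.

```bash
python3 - <<'E'
from h import *
z=np.load('pics/w2s.npz');R=Rot.from_quat(z['q']).as_matrix(); p=z['p']
for h in (.082,.106):
    a=[(R.T@(wray('w2',u,174,h)-p)*1e3) for u in (253,313.5)]; print(h,a[0].round(1),a[1].round(1),a[1][1]-a[0][1])
E
```

```text
0.082 [ 26.3 -22.7 125.9] [ 26.3  24.9 125.8] 47.64689721665521
0.106 [ 30.1 -20.7 101.9] [ 30.1  22.8 101.8] 43.556221505973284
```

It has sprung up: at z = 0.106 the width comes out at 44 mm. Now I'll open and descend to grip it.

Request:
play_rows:
  increments:
    - {"x":0,"y":0.05,"z":0,"roll":0}
    - {"x":0,"y":0,"z":0,"roll":0}
    - {"x":0,"y":0,"z":0,"roll":0}
    - {"x":0,"y":0,"z":0,"roll":0}
    - {"x":0,"y":0,"z":0,"roll":0}
    - {"x":0,"y":0,"z":0,"roll":0}
  grip: 1

```text
clock: 9.62
tcp_pos: [0.449, 0.1425, 0.2064]
tcp_rot: [0.965, -0.262, -0.0, -0.0]
contact_force: [-0.8, 0.7, 0.1]
gripper_width: 0.0573
gripper_force: 0.0
```

Request:
play_rows:
  increments:
    - {"x":0,"y":0,"z":1,"roll":0}
    - {"x":0,"y":0,"z":1,"roll":0}
    - {"x":0,"y":0,"z":1,"roll":0}
    - {"x":0,"y":0,"z":1,"roll":0}
    - {"x":0,"y":0,"z":0.8,"roll":0}
    - {"x":0,"y":0,"z":0.45,"roll":0}
    - {"x":0,"y":0,"z":0,"roll":0}
    - {"x":0,"y":0,"z":0,"roll":0}

```text
clock: 10.62
tcp_pos: [0.4493, 0.1426, 0.1019]
tcp_rot: [0.965, -0.262, 0.0, -0.0]
contact_force: [-0.6, 0.5, 0.2]
gripper_width: 0.0939
gripper_force: 0.0
```

Request:
play_rows:
  increments:
    - {"x":0,"y":0,"z":0,"roll":0}
    - {"x":0,"y":0,"z":0,"roll":0}
    - {"x":0,"y":0,"z":0,"roll":0}
    - {"x":0,"y":0,"z":0,"roll":0}
    - {"x":0,"y":0,"z":0,"roll":0}
    - {"x":0,"y":0,"z":0,"roll":0}
    - {"x":0,"y":0,"z":0,"roll":0}
  grip: -1
  grip_force: 25

```text
clock: 11.5
tcp_pos: [0.4491, 0.1427, 0.1015]
tcp_rot: [0.965, -0.262, 0.0, -0.0]
contact_force: [0.7, 2.4, -0.3]
gripper_width: 0.0439
gripper_force: 25.0
```

Request:
play_rows:
  increments:
    - {"x":0,"y":0,"z":-0.3,"roll":0}
    - {"x":0,"y":0,"z":-0.5,"roll":0}
    - {"x":0,"y":0,"z":-0.6,"roll":0}
    - {"x":0,"y":0,"z":-0.8,"roll":0}
    - {"x":0,"y":0,"z":-0.8,"roll":0}
    - {"x":0,"y":0,"z":-0.8,"roll":0}
    - {"x":0,"y":0,"z":-0.4,"roll":0}
    - {"x":0,"y":0,"z":0,"roll":0}

```text
clock: 12.5
tcp_pos: [0.4492, 0.1425, 0.1859]
tcp_rot: [0.965, -0.263, 0.0, -0.0]
contact_force: [0.3, 0.0, -3.9]
gripper_width: 0.0439
gripper_force: 25.0
```

Request:
play_rows:
  increments:
    - {"x":0.5,"y":0.55,"z":0,"roll":0}
    - {"x":0.82,"y":0.9,"z":0,"roll":0}
    - {"x":0.82,"y":0.9,"z":0,"roll":0}
    - {"x":0.82,"y":0.9,"z":0,"roll":0}
    - {"x":0.82,"y":0.9,"z":0,"roll":0}
    - {"x":0.82,"y":0.9,"z":0,"roll":0}
    - {"x":0.82,"y":0.9,"z":0,"roll":0}
    - {"x":0.82,"y":0.9,"z":0,"roll":0}
    - {"x":0.82,"y":0.9,"z":0,"roll":0}
    - {"x":0.32,"y":0.35,"z":0,"roll":0}
    - {"x":0,"y":0,"z":0,"roll":0}

```text
clock: 13.88
tcp_pos: [0.4939, -0.0723, 0.185]
tcp_rot: [0.965, -0.263, -0.0, -0.0]
contact_force: [-0.2, 0.3, -3.7]
gripper_width: 0.0438
gripper_force: 25.0
```

Request:
play_rows:
  increments:
    - {"x":0,"y":0,"z":0,"roll":-0.9}
    - {"x":0,"y":0,"z":0,"roll":-1}
    - {"x":0,"y":0,"z":0,"roll":-1}
    - {"x":0,"y":0,"z":0,"roll":-1}
    - {"x":0,"y":0,"z":0,"roll":-0.9}
    - {"x":0,"y":0,"z":0,"roll":0}

```text
clock: 14.62
tcp_pos: [0.494, -0.0711, 0.1854]
tcp_rot: [1.0, -0.014, -0.0, -0.0]
contact_force: [-0.1, -0.2, -2.6]
gripper_width: 0.0437
gripper_force: 25.0
```

```bash
python3 -c "
from h import *
snap('top','top2.png');snap('scene','scene2.png')
a=cv2.imread('pics/top2.png')[150:260,220:370];b=cv2.imread('pics/scene2.png')[120:270,220:390]
r=lambda i:cv2.resize(i,(400,int(400*i.shape[0]/i.shape[1])),interpolation=cv2.INTER_CUBIC)
a,b=r(a),r(b);h=min(len(a),len(b));cv2.imwrite('pics/c3.png',np.hstack([a[:h],b[:h]]))"
```

```text
(no output)
```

View pics/c3.png

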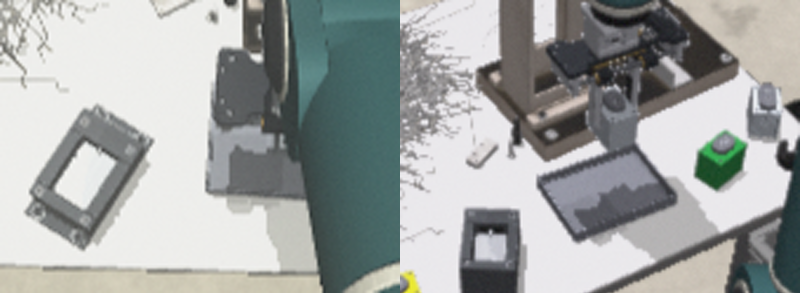

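The nest is held (wrist force about 3 N) and hangs over the tray, and the base's pocket is empty. I'll lower it.

Request:
play_rows:
  increments:
    - {"x":0,"y":0,"z":0.6,"roll":0}
    - {"x":0,"y":0,"z":1,"roll":0}
    - {"x":0,"y":0,"z":1,"roll":0}
    - {"x":0,"y":0,"z":1,"roll":0}
    - {"x":0,"y":0,"z":1,"roll":0}
    - {"x":0,"y":0,"z":0.8,"roll":0}
    - {"x":0,"y":0,"z":0.6,"roll":0}
    - {"x":0,"y":0,"z":0.2,"roll":0}
    - {"x":0,"y":0,"z":0,"roll":0}

```text
clock: 15.85
tcp_pos: [0.4943, -0.0719, 0.0615]
tcp_rot: [1.0, -0.014, 0.0, -0.0]
contact_force: [0.4, 0.4, -2.3]
gripper_width: 0.044
gripper_force: 25.0
```

Request:
play_rows:
  increments:
    - {"x":0,"y":0,"z":0.05,"roll":0}
    - {"x":0,"y":0,"z":0.05,"roll":0}
    - {"x":0,"y":0,"z":0,"roll":0}

```text
clock: 16.23
tcp_pos: [0.4942, -0.072, 0.0596]
tcp_rot: [1.0, -0.014, 0.0, 0.0]
contact_force: [-1.3, 0.0, -2.0]
gripper_width: 0.044
gripper_force: 25.0
```

Request:
play_rows:
  increments:
    - {"x":0,"y":0,"z":0.05,"roll":0}
    - {"x":0,"y":0,"z":0.05,"roll":0}
    - {"x":0,"y":0,"z":0,"roll":0}

```text
clock: 16.6
tcp_pos: [0.4941, -0.0719, 0.0574]
tcp_rot: [1.0, -0.014, -0.0, -0.0]
contact_force: [-0.8, 0.5, -3.1]
gripper_width: 0.044
gripper_force: 25.0
```

Request:
play_rows:
  increments:
    - {"x":0,"y":0,"z":0.04,"roll":0}
    - {"x":0,"y":0,"z":0,"roll":0}

```text
clock: 16.85
tcp_pos: [0.4942, -0.0719, 0.0566]
tcp_rot: [1.0, -0.014, -0.0, -0.0]
contact_force: [0.4, 0.5, -3.1]
gripper_width: 0.0437
gripper_force: 25.0
```

Request:
play_rows:
  increments:
    - {"x":0,"y":0,"z":0.04,"roll":0}
    - {"x":0,"y":0,"z":0,"roll":0}

```text
clock: 17.1
tcp_pos: [0.4943, -0.0719, 0.0565]
tcp_rot: [1.0, -0.014, 0.0, 0.0]
contact_force: [-6.3, 0.2, 14.6]
gripper_width: 0.0439
gripper_force: 25.0
```

Request:
play_rows:
  increments:
    - {"x":0,"y":0,"z":0.03,"roll":0}
    - {"x":0,"y":0,"z":0,"roll":0}

```text
clock: 17.35
tcp_pos: [0.4943, -0.0718, 0.0564]
tcp_rot: [1.0, -0.014, 0.0, 0.0]
contact_force: [-10.5, 0.6, 29.6]
gripper_width: 0.044
gripper_force: 25.0
```

The nest is on the floor. I'll ease off the preload, open and retreat upward.

Request:
play_rows:
  increments:
    - {"x":0,"y":0,"z":-0.05,"roll":0}
    - {"x":0,"y":0,"z":0,"roll":0}

```text
clock: 17.6
tcp_pos: [0.4943, -0.0719, 0.0565]
tcp_rot: [1.0, -0.014, 0.0, 0.0]
contact_force: [-1.8, 1.2, 6.0]
gripper_width: 0.0438
gripper_force: 25.0
```

Request:
play_rows:
  increments:
    - {"x":0,"y":0,"z":0,"roll":0}
    - {"x":0,"y":0,"z":0,"roll":0}
    - {"x":0,"y":0,"z":0,"roll":0}
    - {"x":0,"y":0,"z":0,"roll":0}
    - {"x":0,"y":0,"z":0,"roll":0}
    - {"x":0,"y":0,"z":0,"roll":0}
  grip: 0.8

```text
clock: 18.35
tcp_pos: [0.4942, -0.0719, 0.0563]
tcp_rot: [1.0, -0.014, -0.0, -0.0]
contact_force: [0.2, 0.1, 0.7]
gripper_width: 0.0845
gripper_force: 0.0
```

Request:
play_rows:
  increments:
    - {"x":0,"y":0,"z":-0.5,"roll":0}
    - {"x":0,"y":0,"z":-1,"roll":0}
    - {"x":0,"y":0,"z":-1,"roll":0}
    - {"x":0,"y":0,"z":-1,"roll":0}
    - {"x":0,"y":0,"z":-1,"roll":0}
    - {"x":0,"y":0,"z":-1,"roll":0}
    - {"x":0,"y":0,"z":-1,"roll":0}
    - {"x":0,"y":0,"z":-0.5,"roll":0}
    - {"x":0,"y":0,"z":0,"roll":0}
    - {"x":0,"y":0,"z":0,"roll":0}

```text
clock: 19.6
tcp_pos: [0.4938, -0.0719, 0.1957]
tcp_rot: [1.0, -0.014, -0.0, -0.0]
contact_force: [-0.1, -0.1, -0.3]
gripper_width: 0.0845
gripper_force: 0.0
```

```bash
python3 -c "
from h import *
snap('wrist','w4.png');snap('scene','scene4.png')
a=cv2.imread('pics/w4.png');b=cv2.imread('pics/scene4.png')[120:270,200:400]
r=lambda i:cv2.resize(i,(400,300),interpolation=cv2.INTER_CUBIC)
cv2.imwrite('pics/c4.png',np.hstack([r(a),r(b)]));s=env.get_state();print(s['clock'],s['contact_force'],abs(s['joint_vel']).max() if hasattr(s['joint_vel'],'max') else s['joint_vel'])"
```

```text
19.7 [-0.24464342 -0.15770505 -0.45761007] 0.001656334650963051
```

View pics/c4.png

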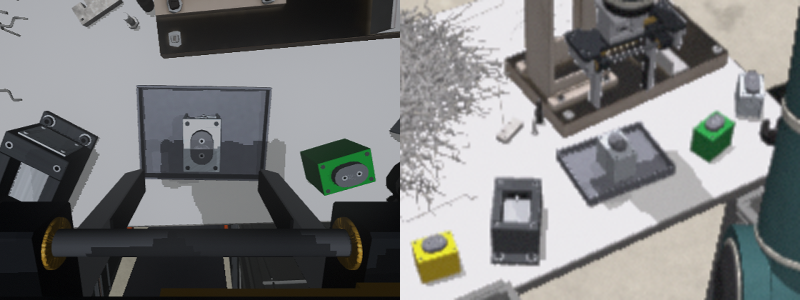

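The nest stands upright in the middle of the tray, the base is empty, the gripper is clear and the other parts look undisturbed.

```bash
python3 -c "
from cell import env
print(env.close_job())"
```

```text
the job is handed in; nothing more can be done
None
```

The nest was pushed in until its latch let go, pulled out and set down upright on the tray's floor; the job was handed in at about 19.7 s with the gripper clear, and no verdict came back.

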